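# Ratchet prop to the third click

### The arm

A 6-joint arm with a two-finger parallel gripper is mounted at the origin on the work surface. World frame = base frame: x ahead of the robot, y to its left, z up, the work surface at z = 0. Lengths are in m, angles in rad, forces in N, time in s.
With the tool pointing down it reaches from about 0.325 to 0.925 m from the base axis. Payload 3.1 kg.
Tool frame: the origin (TCP) lies at the very end of the fingers, on their centre line; the grasp point (between the pads) lies behind it (r.grasp_offset is the z of the grasp point in the tool frame, in m); z points along the fingers, y is the line along which they close (so a half turn about z gives the same grasp; the last joint's range is limited). The gripper opens to 85 mm and grips with 20 to 120 N. Pads are 22 mm wide; open, the fingers measure 114 mm over their backs; the gripper's body (76 mm by 85 mm) begins 54 mm behind the grasp point. The pads swing forward as they close: fully open they stand 13 mm farther back than shut.
Start: joints at [1.049, 0.217, 1.613, -0, 1.311, -0.112], TCP at [0.249, 0.573, 0.231] pointing down, gripper open.
Joint ranges: [-2.75, 2.75], [-0.78, 2.1], [0.31, 2.55], [-1.13, 4.27], [0.13, 2.63], [-2.58, 2.58]. Speed limits (rad/s): [2.79, 2.79, 3.14, 3.14, 3.14, 3.14].

### API

Orientations are given as a 3x3 rotation matrix whose columns are the frame's x, y, z axes.
In Python, from station import r gives the robot as it stands. The module is installed in compiled form; this text tells all that it offers.
- The arm moves only by the shell command python3 -m handwheel 'ROWS' [FORCE]. ROWS is JSON, a list that holds one entry, the list of rows, each a list of 5 numbers: the closure, from -1 (fully open) to 1 (shut), so that 0 is half open, then the shift along the tool's x, y, z in cm, then the turn about the tool's z in rad. In form: [[[claw, dx, dy, dz, yaw], ...]]. A call has 1 to 12 rows; each row shifts and turns the commanded pose from where the row before left it, along the tool's axes as they then stand; what a row does not reach is not made up. A row lasts 1/10 s, in which the tool goes at most 50 mm and 8.59 degrees, less where a joint would pass 70% of its speed; a pose out of reach is approached as far as the arm can. A call with a gripper value outside its range is refused whole. The fingers move at their own pace and stop on an object; FORCE is the grip in N (left out, the last holds). Time passes only in rows, so rows that do not move let the fingers close. It gives the time, the measured TCP pose, the force, the opening and the grip force at its end, in the units of the state.
- r.sense(): the state, without advancing time (a new reading comes with each control period).
- r.read_camera(name): name is "side" or "top"; returns the picture (480x640x3 uint8, red, green, blue); there is no depth.
- r.camera_params(name): a dict with "camera_matrix" (3x3 intrinsics, pixels), "R" (3x3) and "t" (3): a world point X has camera coordinates R X + t. Camera axes: x right, y down, z forward; pixel columns grow to the right and rows downward; lengths in m; the calibration is good to about 2 mm. A picture is of the moment at which its call begins. camera_params takes no time and is no camera call.
- r.sign_off(): hands the job in; it is judged then, once.
The state is a dict: "time_s": time; "joints": joint angles; "qd": joint speeds; "joint_efforts": joint torques, N m; "tool_pos": TCP position; "eef_rot": TCP orientation; "contact_force": force on the tool from outside, world axes, zero at the start; "ft_torque": the same for the moment, N m; "gripper_width": finger opening in m; "finger_force": force on a finger pad.
Only numpy, scipy, OpenCV 4.12 (cv2) and the standard library are available. Lean on these libraries where they do the work, as an engineer would, in place of code of your own. Each camera call takes 0.05 s, during which the arm holds its last target. There are 200 camera calls.

### The job

Set up the green ratchet prop on the bench: take its blue head, raise it until the pawl has clicked three times, exactly three, then press it down on the pawl with about 15 N for a moment to prove that it holds, never over 35 N. Then let go and swing the red-knobbed lock lever all the way round to its stop, leaving the other things on the bench where they are.

Things in the scene. Friction and masses are not known exactly. Their poses are not given: they have to be found in the camera images.
- stand: Fixed green foot, 110 x 130 x 12 mm, with an open-sided square sleeve (36 mm across, top 95 mm above the bench) in its middle, in which the column slides straight up. Origin: centre of the underside, on the column's axis. z up; x points to the open side with rack teeth and red pawl; -y to the side with the lock lever.
- column: Steel ratchet column (18 mm square, 0.3 kg) under the blue head; origin 128 mm below the head's centre; only slides up and down; let go, it sinks on to the last tooth clicked (before the first click, to its start). 14 to 31 mm above its start (differs each time, not to be told from positions) comes the first click, then one each 12 mm, four in all. It cannot go back down past a click.
- head (a point): Centre of the blue head: 44 mm along the stand's x, 30 mm along its y, 36 mm high, with a brass V on top up to 30 mm above this point. Starts 128 mm above the bench, 33 mm above the sleeve's top. Grasp from above across the 30 mm.
- pawl_block: Dark steel block on the foot's x side that holds the spring pawl (red); origin: middle of its underside. Before each click the pull needed grows over about 8 mm of rise from 4 to 15 N, then drops at once as the pawl snaps under the tooth. The column then stands 0 to 3 mm above its seat; pressed down, the force rises steeply once the tooth sits. Pressing with over 35 N harms it.
- tooth3: The third saw tooth from the top of the column's rack, the one that the third click leaves on the pawl. It is part of the column, and its origin is that of the column, not the tooth's own place.
- lock (a joint): Swing of the steel lock lever about its upright pivot at x 0, y -45 mm in the stand's frame. 0 = fully open, 1.1 rad = at its stop (locked). Grows counter-clockwise seen from above; stiff (0.12 N m), stays where left. At value q the lever points from the pivot in the direction q - 2.3 rad, counter-clockwise from the stand's x.
- lock_knob (a point): Middle of the upright red knob at the lever's end, a post 16 mm in diameter, from 20 to 62 mm above the bench; this point is 43 mm above the bench, 85 mm from the pivot. Pinch it from above or push it sideways.
- collar: Bystander: brass collar, 28 mm across, 14 mm high; origin centre of underside.
- gauge: Bystander: steel gauge block 30 x 35 x 10 mm; origin centre of underside.
- oil: Bystander: amber oil bottle, 38 mm across, 75 mm high; origin centre of underside.
- loupe: Bystander: black eye loupe, 34 mm across, 26 mm high; origin centre of underside.
- wheel: Bystander: toothed brass clock wheel, 66 mm across, lying flat, 17 mm high at its hub; origin centre of underside.
- driver: Bystander: screwdriver with wooden handle lying on the bench; origin under its middle.
- brush: Bystander: small brush lying on the bench; origin under its middle.
Not all that is in view belongs to the job. Several things have the shape of the stand; the one meant has the colours described above.

How it is judged:
By the outcome, as a careful person would: the job done as asked, in the order asked, and still so for the second after the job is handed in, with the robot touching nothing.
It also fails if it takes over 69 s, if anything falls off the work surface, if the arm or the gripper's body presses on something with over 40 N, if the wrist force passes 120 N, or if a joint passes its speed limit or range.

## Working session

There is one attempt and no reset: what is moved stays moved. The work goes in short steps, Python scripts to look and compute and a shell command to move; the robot and the scene stay as the last step left them, time stands still between calls to the robot, and variables do not carry over. Pictures are saved under pics/ and viewed, at most 10 in all, crops included, and the job is handed in when it is done.

```bash
mkdir -p pics
python3 - <<'E'
from station import r
import cv2
for n in("top","side"):
    cv2.imwrite(f"pics/{n}0.png",r.read_camera(n)[:,:,::-1])
    p=r.camera_params(n);print(n,p)
print(r.sense(),r.grasp_offset)
E
```

```text
top {'camera_matrix': array([[442.26042645,   0.        , 320.56876397],
       [  0.        , 442.26042645, 235.41104507],
       [  0.        ,   0.        ,   1.        ]]), 'R': array([[ 0.00597495, -0.99997848,  0.00271031],
       [-0.9980804 , -0.00613064, -0.06162728],
       [ 0.06164257, -0.00233688, -0.99809555]]), 't': array([0.01301335, 0.49592444, 1.06770317])}
side {'camera_matrix': array([[553.88630054,   0.        , 315.43090557],
       [  0.        , 553.88630054, 239.73547712],
       [  0.        ,   0.        ,   1.        ]]), 'R': array([[ 0.90986769, -0.4145829 ,  0.01618028],
       [-0.18618216, -0.44283592, -0.87705904],
       [ 0.37077889,  0.7949952 , -0.48011003]]), 't': array([-0.46968054,  0.18853935,  1.08038587])}
{'time_s': 0.1, 'joints': array([ 1.04878155e+00,  2.17698138e-01,  1.61478804e+00,  1.92064520e-06,
        1.31132651e+00, -1.12196779e-01]), 'qd': array([ 0.0008728 , -0.00051965, -0.00259517, -0.00016281,  0.00018567,
       -0.00113163]), 'joint_efforts': array([-1.06669868e-03, -3.98081982e+01, -3.04968345e+01, -2.53600019e-04,
        4.28598360e-03,  1.10861814e-05]), 'tool_pos': array([0.24862893, 0.57260404, 0.23007932]), 'eef_rot': array([[-9.17193019e-01,  3.98441636e-01, -1.10857927e-03],
       [ 3.98443099e-01,  9.17191036e-01, -1.92343598e-03],
       [ 2.50401996e-04, -2.20586781e-03, -9.99997536e-01]]), 'contact_force': array([-0.24389037,  0.58398295,  0.65199549]), 'ft_torque': array([-0.03025968, -0.01901137, -0.00669775]), 'finger_force': 0.0, 'gripper_width': 0.08548072349441649} -0.0187
```

View pics/top0.png

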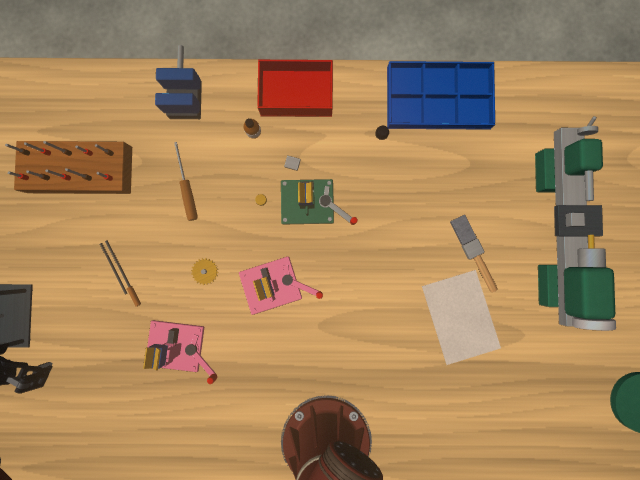

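View pics/side0.png

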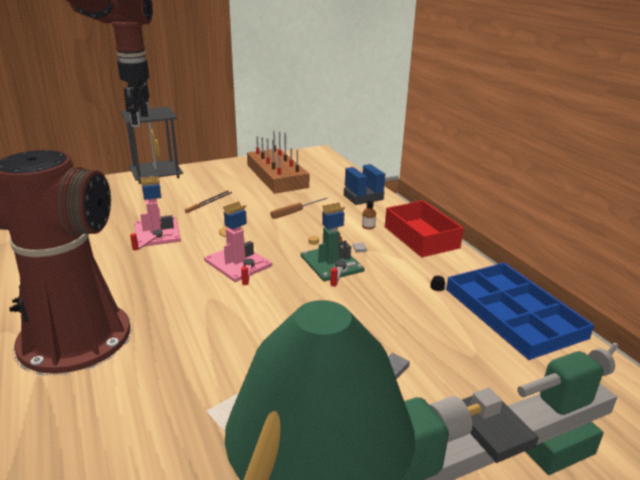

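Run:
```python
import cv2,numpy as np
a=cv2.imread("pics/top0.png")[165:235,265:370];b=cv2.imread("pics/side0.png")[190:295,290:390]
a=cv2.resize(a,None,fx=5,fy=5,interpolation=2);b=cv2.resize(b,None,fx=2.7,fy=3.333,interpolation=2)
cv2.imwrite("pics/c1.png",np.hstack([a,b]) if a.shape[0]==b.shape[0] else np.hstack([a,cv2.resize(b,(270,a.shape[0]))]))
```

```text
(no output)
```

View pics/c1.png

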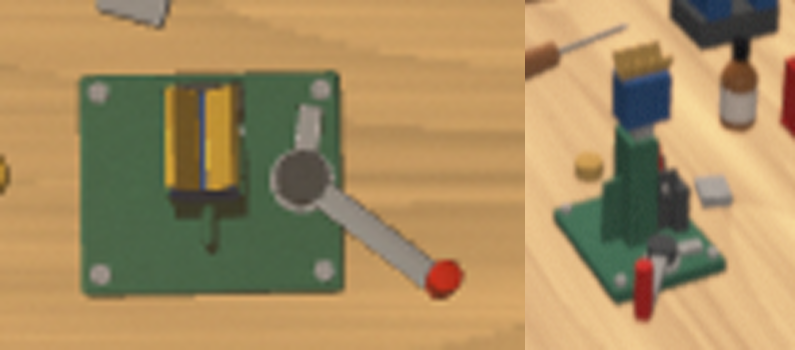

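```bash
cat > h.py <<'E'
import numpy as np
from station import r
def ray(n,u,v,z):
    p=r.camera_params(n);R,t=p["R"],p["t"];d=R.T@np.linalg.solve(p["camera_matrix"],[u,v,1]);c=-R.T@t
    return c+d*(z-c[2])/d[2]
def proj(n,X):
    p=r.camera_params(n);q=p["camera_matrix"]@(p["R"]@np.array(X)+p["t"]);return q[:2]/q[2]
E
python3 - <<'E'
from h import *
f=lambda u,v,z:ray("top",265+(u+.5)/5-.5,165+(v+.5)/5-.5,z)
C=[f(*p,.012) for p in((80,74),(340,71),(344,293),(82,296))]
for c in C:print(c)
c=np.mean(C,0);e=(C[0]+C[3]-C[1]-C[2])/2;print("ctr",c,np.linalg.norm(e),np.linalg.norm((C[0]+C[1]-C[2]-C[3])/2))
yaw=np.arctan2(-e[0],e[1]);e2=(C[0]+C[1]-C[2]-C[3])/2;print("yaw",yaw,np.arctan2(e2[1],e2[0]))
H=[f(*p,.158) for p in((165,86),(242,81),(239,190),(168,189))];print("head",np.mean(H,0),*H)
k=f(444,276,.062);print("knob",k)
piv=c+.045*np.array([np.sin(yaw),-np.cos(yaw),0]);d=k-piv;print("piv",piv,np.hypot(*d[:2]),np.arctan2(d[1],d[0])-yaw+2.3, f(303,178,.03))
print("side check head",proj("side",[c[0],c[1],.128]),"knob",proj("side",[k[0],k[1],.043]))
E
```

```text
[0.63431537 0.11575761 0.012     ]
[ 0.63665071 -0.01293881  0.012     ]
[ 0.52633552 -0.0153816   0.012     ]
[0.52405307 0.11350114 0.012     ]
ctr [0.58033867 0.05023458 0.012     ] 0.1288102794959689 0.11031376845421062
yaw 0.017925754229541672 0.021301098480195263
head [0.58006651 0.04955512 0.158     ] [0.60172516 0.06621761 0.158     ] [0.60410049 0.03326137 0.158     ] [0.55710149 0.03421201 0.158     ] [0.5573389 0.0645295 0.158    ]
knob [ 0.53015606 -0.06075603  0.062     ]
piv [0.58114528 0.00524181 0.012     ] 0.08340033967286567 0.05347573946504136 [0.58062856 0.00532218 0.03      ]
side check head [332.64491597 216.25110364] knob [333.11819332 275.96938103]
```

```bash
python3 -m handwheel '[[[-1,0,0,0,-0.143],[-1,0,0,0,-0.143],[-1,0,0,0,-0.143],[-1,-2.46,-4.07,0,0],[-1,-2.46,-4.07,0,0],[-1,-2.46,-4.07,0,0],[-1,-2.46,-4.07,0,0],[-1,-2.46,-4.07,0,0],[-1,-2.46,-4.07,0,0],[-1,-2.46,-4.07,0,0],[-1,-2.46,-4.07,0,0]]]' 40
python3 -m handwheel '[[[-1,-2.46,-4.07,0,0],[-1,-2.46,-4.07,0,0],[-1,-2.46,-4.07,0,0],[-1,-2.46,-4.07,0,0],[-1,-2.46,-4.07,0,0],[-1,0,0,0,0],[-1,0,0,0,0]]]'
```

```text
time_s: 1.2
tool_pos: [0.4524, 0.2497, 0.2309]
eef_rot: [[-1.0, -0.019, -0.0], [-0.019, 1.0, -0.0], [0.0, -0.0, -1.0]]
contact_force: [1.1, 0.9, 1.1]
gripper_width: 0.0852
finger_force: 0.0
time_s: 1.9
tool_pos: [0.5787, 0.0495, 0.2305]
eef_rot: [[-1.0, -0.017, -0.002], [-0.017, 1.0, 0.001], [0.002, 0.001, -1.0]]
contact_force: [0.4, 0.7, 0.3]
gripper_width: 0.0852
finger_force: 0.0
```

```bash
python3 -m handwheel '[[[-1,-0.15,0.05,3,0],[-1,0,0,3,0],[-1,0,0,2.5,0],[-1,0,0,2,0],[-1,0,0,1.5,0],[-1,0,0,0,0],[-1,0,0,0,0]]]'
python3 -c "
from h import *
import cv2
for n,s in(('top',(165,265)),('side',(150,270))):
    pass
a=r.read_camera('side')[140:300,250:420,::-1];b=r.read_camera('top')[150:240,250:370,::-1]
cv2.imwrite('pics/c2.png',np.hstack([cv2.resize(a,(425,400),interpolation=2),cv2.resize(b,(370,400),interpolation=2)]))"
```

```text
time_s: 2.6
tool_pos: [0.5803, 0.0517, 0.1116]
eef_rot: [[-1.0, -0.02, 0.0], [-0.02, 1.0, 0.0], [-0.0, 0.0, -1.0]]
contact_force: [-0.0, 0.0, 0.3]
gripper_width: 0.0854
finger_force: 0.0
```

View pics/c2.png

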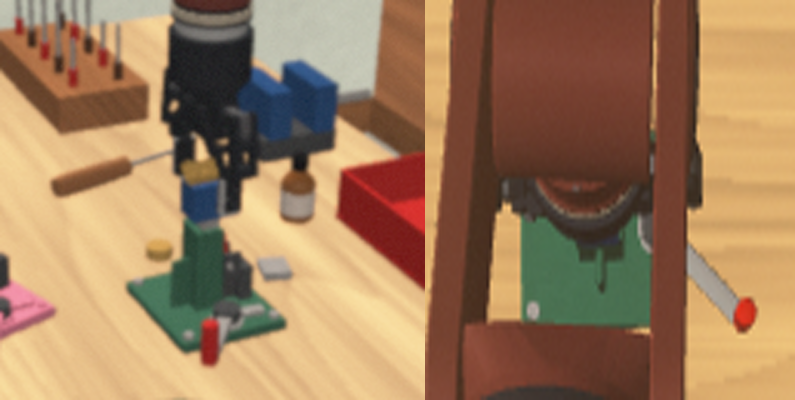

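The fingers straddle the blue head (side crop about 203,200) with its V between them; the lever and bystanders are clear. Closing now.

```bash
python3 -m handwheel '[[[0,0,-0.15,0,0],[0,0,0,0,0],[0.3,0,0,0,0],[1,0,0,0,0],[1,0,0,0,0],[1,0,0,0,0],[1,0,0,0,0],[1,0,0,0,0]]]' 80
```

```text
time_s: 3.5
tool_pos: [0.5806, 0.0503, 0.112]
eef_rot: [[-1.0, -0.019, 0.0], [-0.019, 1.0, 0.001], [-0.0, 0.001, -1.0]]
contact_force: [-2.9, 4.7, 5.5]
gripper_width: 0.0288
finger_force: 80.3
```

```bash
f(){ grep -E 'time|tool_pos|contact' | tr '\n' ' '; echo; }
python3 -m handwheel '[[[1,0,0.05,-0.1,0],[1,0,0,-0.2,0],[1,0,0,-0.2,0],[1,0,0,-0.2,0],[1,0,0,-0.2,0],[1,0,0,-0.1,0],[1,0,0,0,0]]]' | f
python3 -m handwheel '[[[1,0,0,-0.1,0],[1,0,0,0,0]]]' | f
python3 -m handwheel '[[[1,0,0,-0.1,0],[1,0,0,0,0]]]' | f
python3 -m handwheel '[[[1,0,0,-0.1,0],[1,0,0,0,0]]]' | f
python3 -m handwheel '[[[1,0,0,-0.1,0],[1,0,0,0,0]]]' | f
python3 -m handwheel '[[[1,0,0,-0.1,0],[1,0,0,0,0]]]' | f
python3 -m handwheel '[[[1,0,0,-0.1,0],[1,0,0,0,0]]]' | f
python3 -m handwheel '[[[1,0,0,-0.1,0],[1,0,0,0,0]]]' | f
python3 -m handwheel '[[[1,0,0,-0.1,0],[1,0,0,0,0]]]' | f
python3 -m handwheel '[[[1,0,0,-0.1,0],[1,0,0,0,0]]]' | f
python3 -m handwheel '[[[1,0,0,-0.1,0],[1,0,0,0,0]]]' | f
```

```text
time_s: 4.2 tool_pos: [0.5806, 0.0503, 0.1204] contact_force: [2.8, 5.2, -3.5] 
time_s: 4.4 tool_pos: [0.5805, 0.0503, 0.1207] contact_force: [4.7, 4.2, -6.7] 
time_s: 4.6 tool_pos: [0.5805, 0.0503, 0.121] contact_force: [6.6, 4.6, -10.2] 
time_s: 4.8 tool_pos: [0.5805, 0.0503, 0.1215] contact_force: [6.9, 4.4, -10.8] 
time_s: 5.0 tool_pos: [0.5805, 0.0503, 0.1222] contact_force: [6.6, 4.5, -12.6] 
time_s: 5.2 tool_pos: [0.5805, 0.0503, 0.123] contact_force: [8.2, 4.4, -14.1] 
time_s: 5.4 tool_pos: [0.5805, 0.0503, 0.1238] contact_force: [8.6, 4.4, -14.0] 
time_s: 5.6 tool_pos: [0.5804, 0.0503, 0.1245] contact_force: [8.8, 4.3, -15.5] 
time_s: 5.8 tool_pos: [0.5805, 0.0503, 0.1252] contact_force: [9.5, 4.4, -16.5] 
time_s: 6.0 tool_pos: [0.5805, 0.0503, 0.1274] contact_force: [5.0, 3.6, -5.8] 
time_s: 6.2 tool_pos: [0.5806, 0.0503, 0.1301] contact_force: [4.0, 4.2, -4.2]
```

```bash
f(){ grep -E 'time|tool_pos|contact' | tr '\n' ' '; echo; }
for i in 1; do
python3 -m handwheel '[[[1,0,0,-0.1,0],[1,0,0,0,0]]]' | f
python3 -m handwheel '[[[1,0,0,-0.1,0],[1,0,0,0,0]]]' | f
python3 -m handwheel '[[[1,0,0,-0.1,0],[1,0,0,0,0]]]' | f
python3 -m handwheel '[[[1,0,0,-0.1,0],[1,0,0,0,0]]]' | f
python3 -m handwheel '[[[1,0,0,-0.1,0],[1,0,0,0,0]]]' | f
python3 -m handwheel '[[[1,0,0,-0.1,0],[1,0,0,0,0]]]' | f
python3 -m handwheel '[[[1,0,0,-0.1,0],[1,0,0,0,0]]]' | f
python3 -m handwheel '[[[1,0,0,-0.1,0],[1,0,0,0,0]]]' | f
python3 -m handwheel '[[[1,0,0,-0.1,0],[1,0,0,0,0]]]' | f
python3 -m handwheel '[[[1,0,0,-0.1,0],[1,0,0,0,0]]]' | f
done
```

```text
time_s: 6.4 tool_pos: [0.5806, 0.0503, 0.1313] contact_force: [2.6, 4.6, -3.8] 
time_s: 6.6 tool_pos: [0.5806, 0.0503, 0.1323] contact_force: [2.5, 3.8, -4.4] 
time_s: 6.8 tool_pos: [0.5806, 0.0503, 0.1327] contact_force: [5.0, 4.2, -6.4] 
time_s: 7.0 tool_pos: [0.5805, 0.0503, 0.133] contact_force: [5.3, 3.9, -10.4] 
time_s: 7.2 tool_pos: [0.5805, 0.0503, 0.1335] contact_force: [6.8, 4.3, -10.8] 
time_s: 7.4 tool_pos: [0.5805, 0.0503, 0.1342] contact_force: [7.1, 5.0, -11.9] 
time_s: 7.6 tool_pos: [0.5804, 0.0503, 0.135] contact_force: [7.7, 5.1, -13.8] 
time_s: 7.8 tool_pos: [0.5805, 0.0503, 0.1357] contact_force: [8.7, 3.7, -14.9] 
time_s: 8.0 tool_pos: [0.5805, 0.0503, 0.1365] contact_force: [8.7, 5.1, -14.7] 
time_s: 8.2 tool_pos: [0.5804, 0.0503, 0.1371] contact_force: [9.6, 4.9, -17.5]
```

```bash
f(){ grep -E 'time|tool_pos|contact' | tr '\n' ' '; echo; }
python3 -m handwheel '[[[1,0,0,-0.1,0],[1,0,0,0,0]]]' | f
python3 -m handwheel '[[[1,0,0,-0.1,0],[1,0,0,0,0]]]' | f
python3 -m handwheel '[[[1,0,0,-0.1,0],[1,0,0,0,0]]]' | f
python3 -m handwheel '[[[1,0,0,-0.1,0],[1,0,0,0,0]]]' | f
python3 -m handwheel '[[[1,0,0,-0.1,0],[1,0,0,0,0]]]' | f
python3 -m handwheel '[[[1,0,0,-0.1,0],[1,0,0,0,0]]]' | f
python3 -m handwheel '[[[1,0,0,-0.1,0],[1,0,0,0,0]]]' | f
python3 -m handwheel '[[[1,0,0,-0.1,0],[1,0,0,0,0]]]' | f
python3 -m handwheel '[[[1,0,0,-0.1,0],[1,0,0,0,0]]]' | f
python3 -m handwheel '[[[1,0,0,-0.1,0],[1,0,0,0,0]]]' | f
```

```text
time_s: 8.4 tool_pos: [0.5805, 0.0503, 0.139] contact_force: [5.6, 3.8, -8.8] 
time_s: 8.6 tool_pos: [0.5805, 0.0503, 0.1421] contact_force: [3.6, 4.5, -4.7] 
time_s: 8.8 tool_pos: [0.5806, 0.0503, 0.1432] contact_force: [3.1, 4.1, -3.2] 
time_s: 9.0 tool_pos: [0.5806, 0.0503, 0.1443] contact_force: [2.7, 3.8, -4.6] 
time_s: 9.2 tool_pos: [0.5805, 0.0503, 0.1447] contact_force: [3.8, 4.2, -6.2] 
time_s: 9.4 tool_pos: [0.5805, 0.0503, 0.1449] contact_force: [5.9, 4.2, -9.5] 
time_s: 9.6 tool_pos: [0.5805, 0.0503, 0.1454] contact_force: [6.1, 4.0, -12.2] 
time_s: 9.8 tool_pos: [0.5805, 0.0503, 0.1461] contact_force: [7.7, 3.2, -11.3] 
time_s: 10.0 tool_pos: [0.5805, 0.0503, 0.1468] contact_force: [7.8, 4.5, -14.3] 
time_s: 10.2 tool_pos: [0.5805, 0.0503, 0.1475] contact_force: [8.5, 4.7, -14.9]
```

Second click passed; the third is close. Single steps.

```bash
f(){ grep -E 'time|tool_pos|contact' | tr '\n' ' '; echo; }
python3 -m handwheel '[[[1,0,0,-0.1,0],[1,0,0,0,0]]]' | f
python3 -m handwheel '[[[1,0,0,-0.1,0],[1,0,0,0,0]]]' | f
python3 -m handwheel '[[[1,0,0,-0.05,0],[1,0,0,0,0]]]' | f
python3 -m handwheel '[[[1,0,0,0,0],[1,0,0,0,0]]]' | f
```

```text
time_s: 10.4 tool_pos: [0.5805, 0.0503, 0.1482] contact_force: [8.4, 4.5, -15.8] 
time_s: 10.6 tool_pos: [0.5805, 0.0503, 0.149] contact_force: [8.2, 4.2, -16.6] 
time_s: 10.8 tool_pos: [0.5805, 0.0503, 0.1493] contact_force: [9.6, 4.5, -17.6] 
time_s: 11.0 tool_pos: [0.5804, 0.0503, 0.1493] contact_force: [10.1, 4.6, -18.0]
```

```bash
f(){ grep -E 'time|tool_pos|contact' | tr '\n' ' '; echo; }
python3 -m handwheel '[[[1,0,0,-0.05,0],[1,0,0,0,0]]]' | f
python3 -m handwheel '[[[1,0,0,-0.05,0],[1,0,0,0,0]]]' | f
```

```text
time_s: 11.2 tool_pos: [0.5805, 0.0503, 0.1502] contact_force: [8.8, 3.2, -14.3] 
time_s: 11.4 tool_pos: [0.5805, 0.0503, 0.1531] contact_force: [2.6, 4.5, -1.9]
```

```bash
f(){ grep -E 'time|tool_pos|contact' | tr '\n' ' '; echo; }
python3 -m handwheel '[[[1,0,0,0.1,0],[1,0,0,0.1,0],[1,0,0,0,0]]]' | f
python3 -m handwheel '[[[1,0,0,0.1,0],[1,0,0,0,0]]]' | f
python3 -m handwheel '[[[1,0,0,0.1,0],[1,0,0,0,0]]]' | f
python3 -m handwheel '[[[1,0,0,0.1,0],[1,0,0,0,0]]]' | f
python3 -m handwheel '[[[1,0,0,0.05,0],[1,0,0,0,0]]]' | f
```

```text
time_s: 11.7 tool_pos: [0.5806, 0.0503, 0.1534] contact_force: [0.1, 5.2, 1.8] 
time_s: 11.9 tool_pos: [0.5806, 0.0503, 0.1531] contact_force: [-2.2, 4.5, 5.4] 
time_s: 12.1 tool_pos: [0.5806, 0.0503, 0.1529] contact_force: [-2.9, 5.4, 8.8] 
time_s: 12.3 tool_pos: [0.5806, 0.0503, 0.1528] contact_force: [-5.5, 4.9, 13.1] 
time_s: 12.5 tool_pos: [0.5806, 0.0503, 0.1528] contact_force: [-6.0, 4.7, 14.0]
```

```bash
f(){ grep -E 'time|tool_pos|contact' | tr '\n' ' '; echo; }
python3 -m handwheel '[[[1,0.05,0.05,0,0],[1,0,0,0,0]]]' | f
python3 -m handwheel '[[[1,0.05,0.05,0,0],[1,0,0,0,0]]]' | f
python3 -m handwheel '[[[1,0,0,0.05,0],[1,0,0,0,0]]]' | f
python3 -m handwheel '[[[1,0,0,0.05,0],[1,0,0,0,0]]]' | f
```

```text
time_s: 12.7 tool_pos: [0.5806, 0.0503, 0.1528] contact_force: [-4.3, 3.5, 12.8] 
time_s: 12.9 tool_pos: [0.5806, 0.0503, 0.1528] contact_force: [-3.7, 1.4, 12.1] 
time_s: 13.1 tool_pos: [0.5806, 0.0503, 0.1528] contact_force: [-3.7, 1.8, 14.4] 
time_s: 13.3 tool_pos: [0.5807, 0.0503, 0.1528] contact_force: [-4.9, 2.2, 16.9]
```

```bash
f(){ grep -E 'time|tool_pos|contact|width' | tr '\n' ' '; echo; }
python3 -m handwheel '[[[1,0,0,0,0],[1,0,0,0,0],[1,0,0,0,0]]]' | f
python3 -m handwheel '[[[1,0,0,-0.15,0],[1,0,0,-0.15,0],[1,0,0,-0.1,0],[1,0,0,0,0]]]' | f
python3 -m handwheel '[[[0.5,0,0,0,0],[0,0,0,0,0],[0,0,0,0,0],[-1,0,0,0,0],[-1,0,0,0,0],[-1,0,0,0,0],[-1,0,0,0,0]]]' | f
python3 -m handwheel '[[[-1,0,0,-2,0],[-1,0,0,-3,0],[-1,0,0,-3,0],[-1,0,0,-1,0],[-1,0,0,0,0]]]' | f
python3 -c "
from h import *
import cv2
a=r.read_camera('side')[140:300,250:420,::-1]
cv2.imwrite('pics/c3.png',cv2.resize(a,(595,560),interpolation=2))"
```

```text
time_s: 13.6 tool_pos: [0.5806, 0.0503, 0.1527] contact_force: [-5.1, 1.7, 15.3] gripper_width: 0.0289 
time_s: 14.0 tool_pos: [0.5806, 0.0503, 0.1533] contact_force: [2.8, 1.2, 5.5] gripper_width: 0.0287 
time_s: 14.7 tool_pos: [0.5792, 0.0508, 0.1521] contact_force: [-0.1, -0.1, -0.6] gripper_width: 0.085 
time_s: 15.2 tool_pos: [0.5808, 0.0509, 0.2445] contact_force: [1.3, 0.2, -0.5] gripper_width: 0.0854
```

View pics/c3.png

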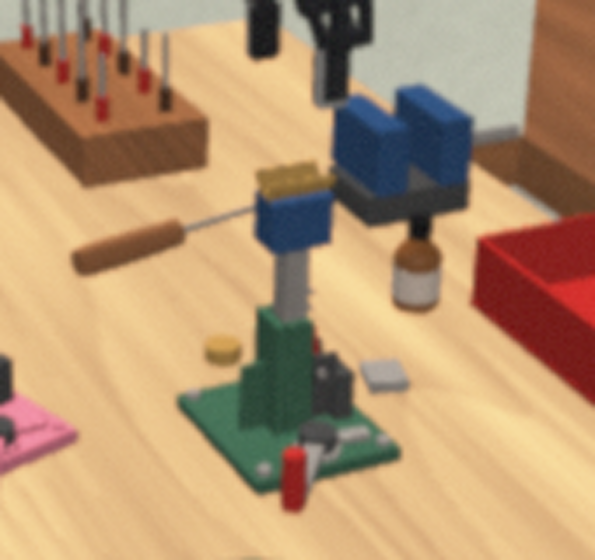

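The third click's tooth holds and the head stands raised (crop 293,218), with the lever still open and the knob at crop (294,478). Next I go to the knob.

```bash
python3 -c "
from h import *
for z in (.128,.16,.169,.18): print(z,proj('side',[.58,.05,z]))
import cv2
"
python3 -m handwheel '[[[-0.5,1.76,-3.7,0,0],[-0.5,1.76,-3.7,0,0],[-0.5,1.77,-3.7,0,0],[-0.5,0,0,4,0],[-0.5,0,0,4,0],[-0.5,0,0,4,0],[-0.5,0,0,3,0],[-0.5,0,0,2,0],[-0.5,0,0,0,0]]]' 30
python3 -c "
from h import *
import cv2
a=r.read_camera('side')[180:310,250:420,::-1];b=r.read_camera('top')[150:250,270:400,::-1]
cv2.imwrite('pics/c4.png',np.hstack([cv2.resize(a,(400,306),interpolation=2),cv2.resize(b,(398,306),interpolation=2)]))"
```

```text
0.128 [332.55742751 216.31794239]
0.16 [332.9944285  203.67850397]
0.169 [333.11926426 200.06786238]
0.18 [333.27301452 195.62092289]
time_s: 16.15
tool_pos: [0.523, -0.0597, 0.0662]
eef_rot: [[-1.0, -0.019, -0.012], [-0.019, 1.0, 0.003], [0.012, 0.003, -1.0]]
contact_force: [-0.5, 1.2, 1.5]
gripper_width: 0.0642
finger_force: 0.0
```

View pics/c4.png

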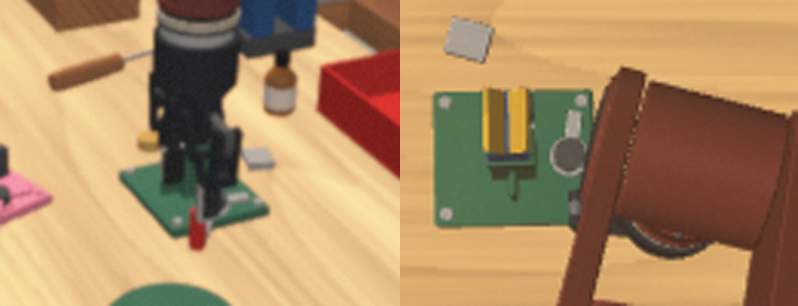

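```bash
f(){ grep -E 'time|tool_pos|contact|width|finger' | tr '\n' ' '; echo; }
python3 -m handwheel '[[[-0.5,0,0,0,0],[-0.5,0,0,0,0]]]' | f
```

```text
time_s: 16.45 tool_pos: [0.5299, -0.0614, 0.0739] contact_force: [0.5, -0.1, -0.1] gripper_width: 0.064 finger_force: 0.0
```

Aligned over the knob. Down 4 cm, and pinch.

```bash
f(){ grep -E 'time|tool_pos|contact|width|finger' | tr '\n' ' '; echo; }
python3 -m handwheel '[[[-0.5,0,0,1.5,0],[-0.5,0,0,1.5,0],[-0.5,0,0,1,0],[-0.5,0,0,0,0],[-0.5,0,0,0,0]]]' | f
python3 -m handwheel '[[[0,0,0,0,0],[0.3,0,0,0,0],[0.6,0,0,0,0],[1,0,0,0,0],[1,0,0,0,0],[1,0,0,0,0],[1,0,0,0,0]]]' 30 | f
python3 -c "
from math import *
px,py=.581,.005
o=None
for i in range(9):
    a=-2.23+(1.08)*i/8; p=(px+.085*cos(a),py+.085*sin(a))
    if o: d=(p[0]-o[0],p[1]-o[1]);print(round(100*(-d[0]-.019*d[1]),2),round(100*(-.019*d[0]+d[1]),2),[round(v,4) for v in p])
    o=p"
```

```text
time_s: 16.95 tool_pos: [0.5279, -0.0609, 0.0314] contact_force: [-0.3, -0.4, 0.9] gripper_width: 0.0643 finger_force: 0.0 
time_s: 17.65 tool_pos: [0.5288, -0.0619, 0.0329] contact_force: [-2.7, -4.5, 5.8] gripper_width: 0.0148 finger_force: 29.6 
-0.94 -0.66 [0.5385, -0.0686]
-1.02 -0.53 [0.5487, -0.0736]
-1.08 -0.38 [0.5596, -0.0773]
-1.12 -0.23 [0.5709, -0.0794]
-1.14 -0.08 [0.5823, -0.08]
-1.14 0.07 [0.5938, -0.079]
-1.12 0.23 [0.605, -0.0766]
-1.08 0.38 [0.6157, -0.0726]
```

```bash
f(){ grep -E 'time|tool_pos|contact|width|finger' | tr '\n' ' '; echo; }
python3 -m handwheel '[[[1,-0.47,-0.33,-0.1,0],[1,-0.47,-0.33,0,0],[1,-0.51,-0.26,0,0],[1,-0.51,-0.26,0,0],[1,-0.54,-0.19,0,0],[1,-0.54,-0.19,0,0],[1,0,0,0,0]]]' | f
python3 -m handwheel '[[[1,-0.56,-0.12,0,0],[1,-0.56,-0.12,0,0],[1,-0.57,-0.04,0,0],[1,-0.57,-0.04,0,0],[1,-0.57,0.03,0,0],[1,-0.57,0.03,0,0],[1,0,0,0,0]]]' | f
```

```text
time_s: 18.35 tool_pos: [0.5603, -0.0763, 0.033] contact_force: [-0.9, -2.0, 1.0] gripper_width: 0.0151 finger_force: 29.6 
time_s: 19.05 tool_pos: [0.5945, -0.0791, 0.0331] contact_force: [-1.5, -5.9, -1.3] gripper_width: 0.0153 finger_force: 29.6
```

```bash
f(){ grep -E 'time|tool_pos|contact|width|finger' | tr '\n' ' '; echo; }
python3 -m handwheel '[[[1,-0.56,0.06,0,0],[1,-0.56,0.1,0,0],[1,-0.3,0.07,0,0],[1,0,0,0,0]]]' | f
python3 -m handwheel '[[[1,-0.3,0.08,0,0],[1,0,0,0,0]]]' | f
python3 -m handwheel '[[[1,-0.2,0.07,0,0],[1,0,0,0,0]]]' | f
python3 -m handwheel '[[[1,-0.2,0.07,0,0],[1,0,0,0,0]]]' | f
```

```text
time_s: 19.45 tool_pos: [0.6085, -0.0768, 0.0331] contact_force: [-1.4, -6.0, -2.3] gripper_width: 0.0148 finger_force: 29.5 
time_s: 19.65 tool_pos: [0.6112, -0.0761, 0.0331] contact_force: [-0.9, -6.2, -2.0] gripper_width: 0.0154 finger_force: 29.6 
time_s: 19.85 tool_pos: [0.6132, -0.0755, 0.0331] contact_force: [-1.3, -6.7, -2.0] gripper_width: 0.015 finger_force: 29.5 
time_s: 20.05 tool_pos: [0.6153, -0.075, 0.0331] contact_force: [-0.7, -7.5, -2.5] gripper_width: 0.0155 finger_force: 29.5
```

```bash
f(){ grep -E 'time|tool_pos|contact|width|finger' | tr '\n' ' '; echo; }
python3 -m handwheel '[[[1,-0.2,0.07,0,0],[1,0,0,0,0]]]' | f
python3 -m handwheel '[[[1,-0.2,0.07,0,0],[1,0,0,0,0]]]' | f
python3 -m handwheel '[[[1,-0.2,0.07,0,0],[1,0,0,0,0]]]' | f
```

```text
time_s: 20.25 tool_pos: [0.6174, -0.0743, 0.0331] contact_force: [-1.8, -7.3, -1.5] gripper_width: 0.0152 finger_force: 29.5 
time_s: 20.45 tool_pos: [0.6195, -0.0736, 0.0331] contact_force: [-1.1, -7.4, -2.2] gripper_width: 0.0152 finger_force: 29.5 
time_s: 20.65 tool_pos: [0.6215, -0.0728, 0.0331] contact_force: [-0.6, -7.8, -2.0] gripper_width: 0.0152 finger_force: 29.5
```

```bash
python3 -c "
from h import *
import cv2
a=r.read_camera('side')[180:310,250:420,::-1];b=r.read_camera('top')[150:250,270:400,::-1]
cv2.imwrite('pics/c5.png',np.hstack([cv2.resize(a,(400,306),interpolation=2),cv2.resize(b,(398,306),interpolation=2)]))"
```

```text
(no output)
```

View pics/c5.png

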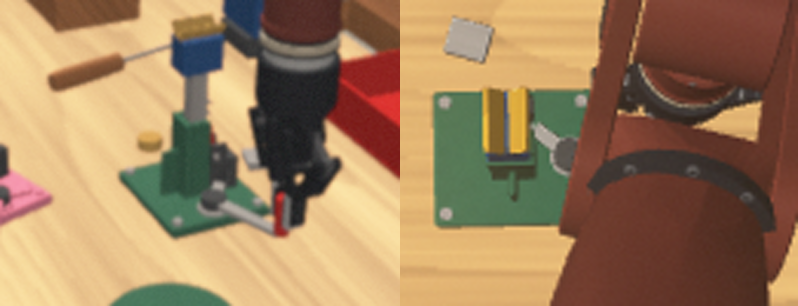

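The knob (side crop 281,213) is still between the pads and has come round; no stop felt yet, so continue.

```bash
f(){ grep -E 'time|tool_pos|contact|width|finger' | tr '\n' ' '; echo; }
python3 -m handwheel '[[[1,-0.2,0.09,0,0],[1,0,0,0,0]]]' | f
python3 -m handwheel '[[[1,-0.2,0.09,0,0],[1,0,0,0,0]]]' | f
python3 -m handwheel '[[[1,-0.2,0.09,0,0],[1,0,0,0,0]]]' | f
```

```text
time_s: 20.95 tool_pos: [0.6216, -0.0728, 0.033] contact_force: [-6.2, -10.8, 0.3] gripper_width: 0.0151 finger_force: 29.9 
time_s: 21.15 tool_pos: [0.6218, -0.0727, 0.0329] contact_force: [-9.7, -12.6, 4.4] gripper_width: 0.0148 finger_force: 30.3 
time_s: 21.35 tool_pos: [0.622, -0.0727, 0.0328] contact_force: [-13.9, -14.8, 7.5] gripper_width: 0.0151 finger_force: 30.7
```

```bash
f(){ grep -E 'time|tool_pos|contact|width|finger' | tr '\n' ' '; echo; }
python3 -m handwheel '[[[1,0.2,-0.2,0,0],[1,0.1,-0.1,0,0],[1,0,0,0,0]]]' | f
python3 -m handwheel '[[[0.6,0,0,0,0],[0.3,0,0,0,0],[0,0,0,0,0],[-0.3,0,0,0,0],[-0.3,0,0,0,0]]]' | f
python3 -m handwheel '[[[-0.3,0,0,-3,0],[-0.3,0,0,-4,0],[-0.3,0,0,-4,0],[-0.3,0,0,-4,0],[-0.3,3,-3,-1,0],[-0.3,4,-3,0,0],[-0.3,4,-3,0,0],[-0.3,4,-3,0,0],[-0.3,4,-3,0,0],[-0.3,0,0,0,0]]]' | f
python3 -c "
from h import *
import cv2
s=r.read_camera('side');t=r.read_camera('top')
a=s[140:310,250:420,::-1];b=t[150:250,270:400,::-1]
cv2.imwrite('pics/c6.png',np.hstack([cv2.resize(a,(400,400),interpolation=2),cv2.resize(b,(400,400*100//130),interpolation=2) if 0 else cv2.copyMakeBorder(cv2.resize(b,(390,300),interpolation=2),0,100,0,10,0)]))"
```

```text
time_s: 21.65 tool_pos: [0.6218, -0.0728, 0.0329] contact_force: [-5.6, -6.2, 3.1] gripper_width: 0.0151 finger_force: 30.0 
time_s: 22.15 tool_pos: [0.624, -0.0707, 0.0335] contact_force: [0.4, -1.5, -0.6] gripper_width: 0.0554 finger_force: 0.0 
time_s: 23.15 tool_pos: [0.4326, -0.2273, 0.1931] contact_force: [0.4, -0.5, -0.3] gripper_width: 0.0553 finger_force: 0.0
```

View pics/c6.png

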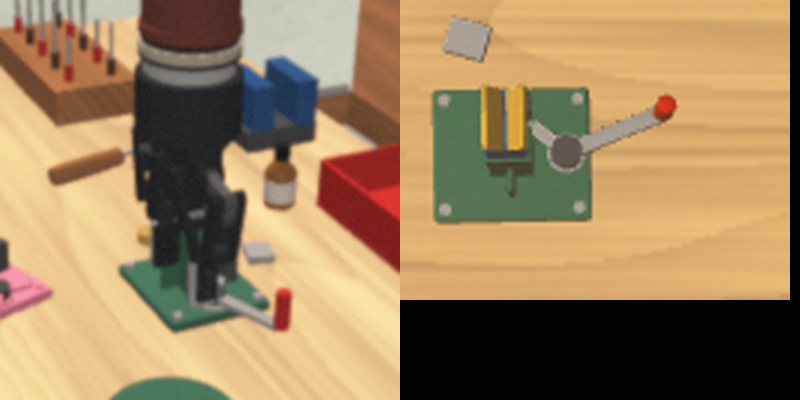

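The gripper is clear; the lever has swung round, with the knob at top pixel about (358.3,185.2). I check its angle and the head's height.

```bash
python3 -c "
from h import *
k=ray('top',358.2,185,.062);d=k-[.581,.0052,0.062];print(k,np.hypot(*d[:2]),np.arctan2(d[1],d[0])-.02+2.3)
for z in (.158,.187,.199): print(z,proj('top',[.58,.05,z]))"
```

```text
[ 0.61269357 -0.07197101  0.062     ] 0.08342569244108189 1.0988937434614663
0.158 [305.09223274 191.91372451]
0.187 [304.64147932 189.67805883]
0.199 [304.44652411 188.71111182]
```

Lock at 1.10 rad, its stop.

```bash
python3 -c "
from station import r
print(r.sign_off())"
```

```text
the job is handed in; nothing more can be done
None
```

The job is handed in at about 23 s: I felt three clicks, pressed the head down at 12–17 N and it held, then let go and swung the lock lever to its stop (measured 1.10 rad), touching no bystanders.

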